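# Seat a board blank on its parallels in the vise

### The job

The brown board blank in the blue vise is standing proud of the two steel parallels beneath it, so they still slide. Pick up the orange-headed mallet by its handle and tap the blank down, with the mallet only, until it sits level and tight on both parallels along their length and they are trapped. Then stand the mallet upright on its black rubber mat again and let go; do not pull the parallels out of place or disturb the bottle.

Things in the scene. Friction and masses are not known exactly. Their poses are not given: they have to be found in the camera images.
- vise: Blue bench vise bolted to the table, 270 mm along its x (screw axis, T-handle at +x) by 130 mm along y. Origin: centre of its underside, on the table, midway between the jaws. Bed 45 mm and jaw tops 80 mm above the origin; jaws 96 mm wide along y, 60 mm apart. T-handle reaches x = 165 mm, 63 mm high; not to be touched.
- blank: Brown board blank between the jaws, 60 (x) by 130 (y) by 28 mm (z), black bumpers at its +y end. Origin: centre of its underside, 65 mm above the table when seated. It moves only up and down and rocks about its x. Starts 6 to 10 mm high at the middle, tilted up to 0.05 rad. Friction holds it: a push of 5 to 15 N moves it down.
- blank_top (a point): Centre of the blank's flat top face, axes as blank; 93 mm above the table when seated. Once on both parallels along their length it goes no further; a last tap of 15 N or more at the middle and towards each y end leaves it pressed tight on them by the jaws' friction.
- parallel_a: Ground steel parallel, 10 mm (x) by 180 mm (y) by 20 mm (z), loose, standing on the vise bed under the -x edge of the blank (22.5 mm from the middle); its ends show beyond the blank. Origin at the centre of its underside.
- parallel_b: The same, under the +x edge of the blank.
- mallet_grip (a point): Grip point on the axis of the upright mallet, 85 mm above its flat striking face (the underside). Handle: pale wood, round, 25 mm diameter, from 46 to 116 mm above the face; then a 32 mm steel collar and the orange head, 48 mm diameter, 40 mm high. z points up the handle. 0.2 to 0.45 kg, loose. Stands on the mat; used upright, face down.
- mat: Flat black rubber mat fixed to the table, 110 by 110 by 6 mm thick: the mallet's place. Origin at the centre of its underside, its top 6 mm higher.
- bumper_bin: Grey open bin of black corner bumpers, 110 by 110 by 45 mm high, fixed, to be left alone. Origin at the centre of its underside.
- adhesive: Small upright bottle, 44 mm across, 120 mm high, loose, to be left standing. Origin at the centre of its underside.
Mind the look-alikes: they are no part of the job. Leave any pink or red look-alike of the part that bears mallet_grip alone.

How it is judged:
On the way, in this order (a step that is already met when the one before it is completed fails the run):
1. the mallet is lifted off its mat (z of mallet_grip in the frame of mat above 0.121 m), for 0.1 s.
2. the mallet's face is brought down on the blank (contact force between mallet and blank above 3 N).
3. the blank sits level and tight on both parallels (z of blank_top in the frame of vise below 0.0942 m and angle between blank_top's own z axis and vertical below 0.014 rad and contact force between blank and parallel_a above 1 N and contact force between blank and parallel_b above 1 N), for 0.2 s.
At the end, for the whole second after the job is handed in: The blank is down on both parallels (its top centre within 1.2 mm of fully seated, level within 0.014 rad) and presses on each with more than 1 N, so they no longer slide; the mallet stands upright and still on its mat, its axis within 50 mm of the mat's centre, released (all of step 3 and horizontal distance between mallet_grip and mat below 0.05 m and z of mallet_grip in the frame of mat between 0.085 and 0.097 m and angle between mallet_grip's own z axis and vertical below 0.1 rad and linear speed of mallet below 0.02 m/s); the robot touches nothing.
It fails at once if the gripper or arm presses on the blank itself (contact force between any of the fingers, the arm and blank above 2 N).
It fails at once if a parallel is shifted by more than 15 mm (distance of any of parallel_a, parallel_b from where it was at the start of the episode above 0.015 m).
It fails at once if the bottle is shifted by more than 30 mm or tipped (distance of adhesive from where it was at the start of the episode above 0.03 m or angle between adhesive's own z axis and vertical above 0.5 rad).
It also fails if it takes over 45 s, if anything falls off the work surface, if the arm or the gripper's body presses on something with over 40 N, if the wrist force passes 120 N, or if a joint passes its speed limit or range.

### The arm

A 6-joint arm with a two-finger parallel gripper is mounted at the origin on the work surface. World frame = base frame: x ahead of the robot, y to its left, z up, the work surface at z = 0. Lengths are in m, angles in rad, forces in N, time in s.
With the tool pointing down it reaches from about 0.325 to 0.775 m from the base axis. Payload 9.3 kg.
Tool frame: the origin (TCP) lies midway between the tips of the shut fingers; the grasp point (between the pads) lies 19 mm behind it; z points along the fingers, y is the line along which they close (so a half turn about z gives the same grasp; the last joint's range is limited). The gripper opens to 85 mm and grips with 20 to 120 N. Pads are 22 mm wide; open, the fingers measure 114 mm over their backs; the gripper's body (76 mm by 85 mm) begins 54 mm behind the grasp point. The pads swing forward as they close: fully open they stand 13 mm farther back than shut.
Start: joints at [1.089, 0.259, 0.021, 1.334, 0, 1.418], TCP at [0.178, 0.521, 0.231] pointing down, gripper open.
Joint ranges: [-3.04, 3.04], [-0.91, 1.82], [-1.04, 1.36], [-1.92, 1.95], [-1.52, 1.45], [-3.14, 3.14]. Speed limits (rad/s): [2.22, 2.22, 2.79, 3.14, 3.14, 3.14].

### API

Orientations are given as a 3x3 rotation matrix whose columns are the frame's x, y, z axes.
In Python, from rig import robot, viewer gives the robot as it stands. The module is installed in compiled form; this text tells all that it offers.
- The arm moves only by the tool carry_out, never from a script. Its argument "plan" is text: rows parted by semicolons, each of 7 numbers parted by spaces: the turn, a rotation vector about the tool's x, y, z in degrees, then the shift along the tool's x, y, z in m, then the finger opening in m, from 0 to 0.0854. A call has 1 to 8 rows; each row shifts and turns the commanded pose from where the row before left it, along the tool's axes as they then stand; what a row does not reach is not made up. A row lasts 1/8 s, in which the tool goes at most 62.5 mm and 10.7 degrees, less where a joint would pass 70% of its speed; a pose out of reach is approached as far as the arm can. A call with a gripper value outside its range is refused whole. The fingers move at their own pace and stop on an object; "grip_force" is the grip in N (left out, the last holds). Time passes only in rows, so rows that do not move let the fingers close. It gives the time, the measured TCP pose, the force, the opening and the grip force at its end, in the units of the state.
- robot.get_obs(): the state, without advancing time (a new reading comes with each control period).
- viewer.camera(name): name is "scene" or "top" or "wrist"; returns the picture (384x512x3 uint8, blue, green, red); there is no depth.
- viewer.camera_info(name): a dict with "fx", "fy", "cx", "cy" (pixels), "pose" (4x4, takes a point from camera to world coordinates). Camera axes: x right, y up, looking along -z (the intrinsics and any distortion apply to the point x, -y, -z); pixel columns grow to the right and rows downward; lengths in m; the calibration is good to about 2 mm. The wrist camera is an equidistant fisheye: a pixel r from the principal point sees the ray r / f radians off the axis. A picture is of the moment at which its call begins: read the wrist's pose just before it. camera_info takes no time and is no camera call; for the wrist camera it gives the pose at the moment of the call.
- robot.job_done(): hands the job in; it is judged then, once.
The state is a dict: "t": time; "joints": joint angles; "qd": joint speeds; "joint_torque": joint torques, N m; "eef_pos": TCP position; "eef_rot": TCP orientation; "force": force on the tool from outside, world axes, zero at the start; "wrist_torque": the same for the moment, N m; "finger_gap": finger opening in m; "grasp_force": force on a finger pad.
Only numpy, scipy, OpenCV 4.12 (cv2) and the standard library are available. Lean on these libraries where they do the work, as an engineer would, in place of code of your own. Each camera call takes 0.05 s, during which the arm holds its last target. There are 200 camera calls.

## Working session

There is one attempt and no reset: what is moved stays moved. The work goes in short steps, Python scripts to look and compute and a tool call to move; the robot and the scene stay as the last step left them, time stands still between calls to the robot, and variables do not carry over. Pictures are saved under pics/ and viewed, at most 10 in all, crops included, and the job is handed in when it is done.

Besides the shell and the picture viewer there is one more tool, called by a JSON object that holds its "method" and its "body", one argument or row to a line. carry_out: Moves the arm, as the interface text tells. Its arguments: {"type":"object","properties":{"plan":{"type":"string"},"grip_force":{"type":"number"}},"required":["plan"]}

```bash
mkdir -p pics; python3 - <<'E'
from rig import robot, viewer
import cv2, numpy as np
np.set_printoptions(precision=4,suppress=True)
for n in ("scene","top"):
    im=viewer.camera(n); cv2.imwrite(f"pics/{n}0.png",im); i=viewer.camera_info(n); print(n,i["fx"],i["fy"],i["cx"],i["cy"],{k:v for k,v in i.items() if k not in("fx","fy","cx","cy","pose")});print(np.array(i["pose"]))
o=robot.get_obs(); print(o["t"],o["eef_pos"],np.array(o["eef_rot"]),o["force"],o["finger_gap"])
E
```

```text
scene 353.77029732051153 353.77029732051153 260.2375660041176 197.57039959624052 {}
[[-0.5573 -0.6361  0.5336  0.9877]
 [ 0.8302 -0.4175  0.3693  0.2066]
 [-0.0122  0.6489  0.7608  0.7149]
 [ 0.      0.      0.      1.    ]]
top 374.5907403735812 374.5907403735812 258.4646923028211 184.71038144765316 {}
[[-0.0149  0.9954 -0.095   0.489 ]
 [-0.9993 -0.0181 -0.0327 -0.0819]
 [-0.0342  0.0944  0.9949  1.0443]
 [ 0.      0.      0.      1.    ]]
0.1 [0.1775 0.5203 0.2307] [[-0.9464  0.3229 -0.0006]
 [ 0.3229  0.9464 -0.0011]
 [ 0.0002 -0.0012 -1.    ]] [ 0.2076 -0.8443  0.4425] 0.08560139802839614
```

View pics/top0.png

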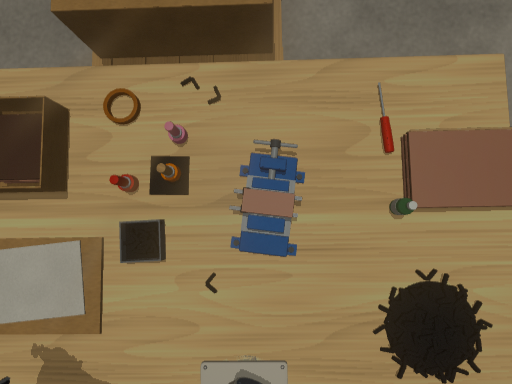

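View pics/scene0.png

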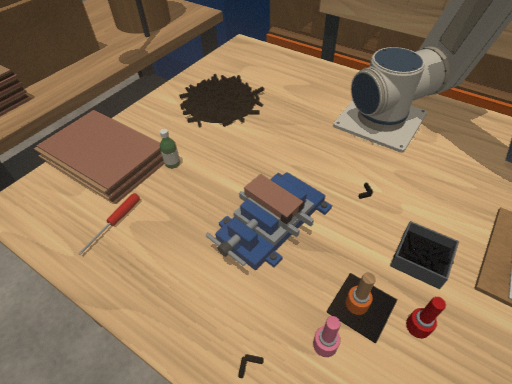

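The top view shows three mallet-like things: orange head on the black mat (170,174), pink (177,132) and red (125,183). The orange one on the mat, with a pale wood handle, fits the description. The vise is at (268,205) with its T-handle up (+x), the blank at (268,203) and the bottle at (403,206). I'll confirm the mallet in a crop and measure.

```bash
cat > h.py <<'E'
import cv2, numpy as np
from rig import robot, viewer
np.set_printoptions(precision=4,suppress=True)
def ray(n,uv,info=None):
    i=info or viewer.camera_info(n); P=np.array(i["pose"]); x=(uv[0]-i["cx"])/i["fx"]; y=(uv[1]-i["cy"])/i["fy"]
    if n=="wrist":
        r=np.hypot(x,y); s=np.sin(r)/max(r,1e-9); d=np.array([x*s,-y*s,-np.cos(r)])
    else: d=np.array([x,-y,-1.])
    return P[:3,3],P[:3,:3]@d
def onz(n,uv,z,info=None):
    o,d=ray(n,uv,info); return o+d*(z-o[2])/d[2]
def tri(a,b):
    A=0;B=0
    for o,d in(a,b):
        d=d/np.linalg.norm(d); M=np.eye(3)-np.outer(d,d); A=A+M; B=B+M@o
    return np.linalg.solve(A,B)
def blob(hsv,lo,hi,roi):
    m=cv2.inRange(hsv,lo,hi); k=np.zeros_like(m); x0,y0,x1,y1=roi; k[y0:y1,x0:x1]=m[y0:y1,x0:x1]
    c=max(cv2.findContours(k,0,2)[0],key=cv2.contourArea); return c
E
python3 - <<'E'
from h import *
T=cv2.imread("pics/top0.png"); S=cv2.imread("pics/scene0.png")
a=cv2.resize(T[105:215,95:325],None,fx=3.4,fy=3.4,interpolation=cv2.INTER_CUBIC)[:, :780]
cv2.imwrite("pics/cropT.png",a)
cv2.imwrite("pics/cropS.png",cv2.resize(S[160:360,200:460],None,fx=3,fy=3,interpolation=cv2.INTER_CUBIC))
H=cv2.cvtColor(T,cv2.COLOR_BGR2HSV)
m=blob(H,(0,0,0),(180,255,60),(140,148,200,202)); r=cv2.minAreaRect(m); print("mat",r,[onz("top",p,.006)[:2] for p in cv2.boxPoints(r)],onz("top",r[0],.006))
b=blob(H,(0,40,60),(20,140,255),(225,180,310,225)); r=cv2.minAreaRect(b); print("blank",r,[onz("top",p,.101)[:2] for p in cv2.boxPoints(r)],onz("top",r[0],.101))
v=blob(H,(100,120,30),(125,255,255),(225,225,310,265)); r=cv2.minAreaRect(v); print("jaw -x",r)
print(H[168,160],H[174,172],H[203,268],T[168,160])
E
```

```text
mat ((168.0, 175.5), (37.0, 36.0), 90.0) [array([0.6725, 0.2585]), array([0.6704, 0.1558]), array([0.5656, 0.1554]), array([0.5674, 0.2572])] [0.6187 0.2066 0.006 ]
blank ((267.0, 199.0), (38.0, 84.0), 90.0) [array([0.5926, 0.034 ]), array([ 0.5886, -0.1787]), array([ 0.4932, -0.176 ]), array([0.4963, 0.0346])] [ 0.5424 -0.0719  0.101 ]
jaw -x ((268.1153869628906, 244.07696533203125), (55.81562805175781, 18.977313995361328), 7.125016689300537)
[ 17 135 130] [21 31 82] [ 11 102 133] [ 61 101 130]
```

View pics/cropT.png

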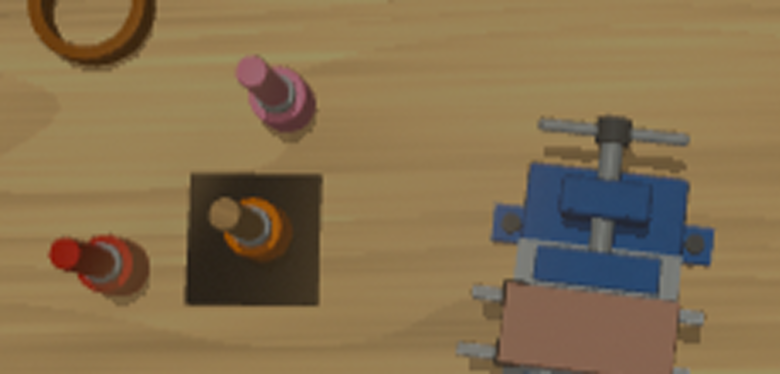

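View pics/cropS.png

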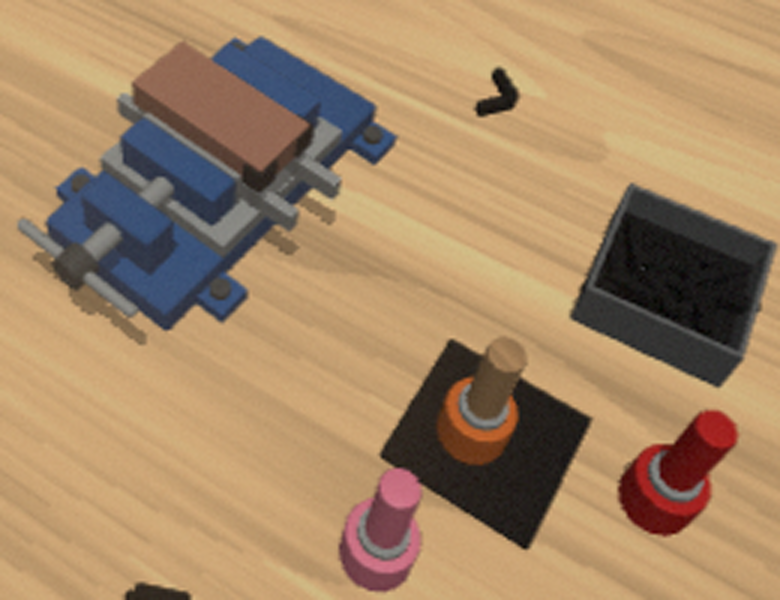

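Orange head with a pale wooden handle on the black mat: that is the mallet. Its handle top is at top (160.9,167.6) and scene (369,278).

```bash
python3 - <<'E'
from h import *
T=cv2.imread("pics/top0.png"); H=cv2.cvtColor(T,cv2.COLOR_BGR2HSV)
f=lambda p:(95+p[0]/3.4,105+p[1]/3.4)
g=lambda p:(200+p[0]/3,160+p[1]/3)
print("handle top",tri(ray("top",f((224,213))),ray("scene",g((507,354)))),onz("top",f((224,213)),.122),onz("scene",g((507,354)),.122))
print("mat",np.mean([onz("top",f(p),.006) for p in((190,173),(322,175),(319,304),(186,303))],0),np.mean([onz("scene",g(p),.006) for p in((450,340),(591,419),(527,549),(381,456))],0))
m=cv2.inRange(H,(4,70,70),(13,150,255)); k=np.zeros_like(m);k[180:225,236:302]=m[180:225,236:302]
k=cv2.morphologyEx(k,cv2.MORPH_OPEN,np.ones((5,5)))
c=max(cv2.findContours(k,0,2)[0],key=cv2.contourArea); r=cv2.minAreaRect(c); print("blank",r)
q=[onz("top",p,.101) for p in cv2.boxPoints(r)]; print(np.array(q),np.mean(q,0))
# scene corners of the top face
s=[g(p) for p in((183,43),(312,127),(262,176),(132,85))]; q=[onz("scene",p,.101) for p in s]; print(np.array(q),np.mean(q,0))
for n,p in (("T-handle",(614,130)),): print(n,onz("top",f(p),.06))
E
```

```text
handle top [0.6241 0.1934 0.1223] [0.6244 0.1926 0.122 ] [0.6234 0.1942 0.122 ]
mat [0.6197 0.2017 0.006 ] [0.6199 0.2049 0.006 ]
blank ((267.7626647949219, 202.3115234375), (51.39130401611328, 23.70989990234375), 6.842773914337158)
[[ 0.5132 -0.0056  0.101 ]
 [ 0.5726 -0.0133  0.101 ]
 [ 0.5548 -0.1418  0.101 ]
 [ 0.4959 -0.1334  0.101 ]] [ 0.5342 -0.0735  0.101 ]
[[ 0.4948 -0.131   0.101 ]
 [ 0.5147 -0.0012  0.101 ]
 [ 0.5748 -0.0088  0.101 ]
 [ 0.5544 -0.1389  0.101 ]] [ 0.5347 -0.07    0.101 ]
T-handle [ 0.6931 -0.0969  0.06  ]
```

{"method": "carry_out", "body": {
  "plan": "0 0 0 -0.053 -0.0165 0 0.085;0 0 0 -0.053 -0.0165 0 0.085;0 0 0 -0.053 -0.0165 0 0.085;0 0 0 -0.053 -0.0165 0 0.085;0 0 0 -0.053 -0.0165 0 0.085;0 0 0 -0.053 -0.0165 0 0.085;0 0 0 -0.053 -0.0165 0 0.085;0 0 0 -0.053 -0.0165 0 0.085",
  "grip_force": 90
}}

```text
t: 1.1
eef_pos: [0.5375, 0.2574, 0.231]
eef_rot: [[-0.946, 0.323, -0.001], [0.323, 0.946, -0.0], [0.0, -0.0, -1.0]]
force: [0.9, 1.0, -0.2]
finger_gap: 0.0847
grasp_force: 0.0
```

{"method": "carry_out", "body": {
  "plan": "0 0 0 -0.051 -0.0163 0 0.085;0 0 0 -0.0515 -0.0163 0 0.085;0 0 0 0 0 0.02 0.085;0 0 0 0 0 0 0.085"
}}

```text
t: 1.6
eef_pos: [0.6223, 0.194, 0.2092]
eef_rot: [[-0.946, 0.324, -0.004], [0.324, 0.946, -0.001], [0.004, -0.002, -1.0]]
force: [-0.4, 0.2, -0.4]
finger_gap: 0.0848
grasp_force: 0.0
```

```bash
python3 - <<'E'
from h import *
i=viewer.camera_info("wrist"); im=viewer.camera("wrist"); cv2.imwrite("pics/w1.png",im)
print(i["fx"],i["cx"],i["cy"]); print(np.array(i["pose"]))
import pickle; pickle.dump(i,open("w1.pkl","wb")); print(robot.get_obs()["eef_pos"])
E
```

```text
297.3186396354542 260.78270019266023 195.39272586978078
[[ 0.3247 -0.9091 -0.2609  0.5564]
 [ 0.9458  0.3115  0.0915  0.2158]
 [-0.0019 -0.2765  0.961   0.3531]
 [ 0.      0.      0.      1.    ]]
[0.6223 0.1946 0.2105]
```

View pics/w1.png

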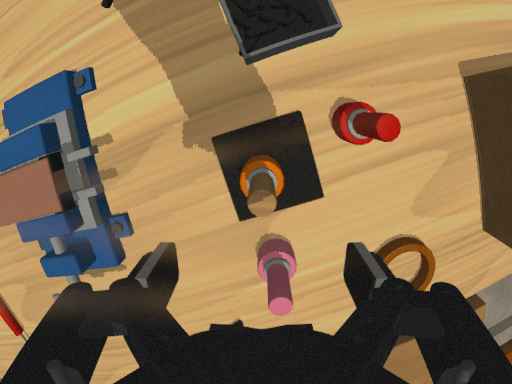

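The wrist view shows the mallet head at (263,178), the handle top near (262,203), and pink and red clear of the fingers' way.

```bash
python3 - <<'E'
from h import *
import pickle; i=pickle.load(open("w1.pkl","rb"))
print(onz("wrist",(262,203),.122,i), onz("wrist",(261.5,177),.046,i), np.mean([onz("wrist",p,.006,i) for p in((212,137),(301,111),(324,195),(241,221))],0))
print("pink,red tops",onz("wrist",(280,303),.116,i),onz("wrist",(389,127),.116,i))
E
```

```text
[0.6256 0.1927 0.122 ] [0.6209 0.1939 0.046 ] [0.6209 0.2042 0.006 ]
pink,red tops [0.7302 0.1755 0.116 ] [0.5991 0.3148 0.116 ]
```

{"method": "carry_out", "body": {
  "plan": "0 0 0 -0.002 -0.0007 0.035 0.085;0 0 0 0 0 0.04 0.085;0 0 0 0 0 0.04 0.085;0 0 0 0 0 0.022 0.085;0 0 0 0 0 0 0.085;0 0 0 0 0 0 0.085"
}}

```text
t: 2.4
eef_pos: [0.6249, 0.194, 0.0761]
eef_rot: [[-0.947, 0.322, 0.002], [0.322, 0.947, 0.0], [-0.002, 0.001, -1.0]]
force: [-0.1, -0.3, 0.3]
finger_gap: 0.0854
grasp_force: 0.0
```

{"method": "carry_out", "body": {
  "plan": "0 0 0 0 0 0 0.015;0 0 0 0 0 0 0.015;0 0 0 0 0 0 0.015;0 0 0 0 0 0 0.015;0 0 0 0 0 0 0.015;0 0 0 0 0 0 0.015"
}}

```text
t: 3.15
eef_pos: [0.6248, 0.1936, 0.0748]
eef_rot: [[-0.946, 0.323, 0.001], [0.323, 0.946, 0.0], [-0.001, 0.001, -1.0]]
force: [0.8, 0.5, 5.7]
finger_gap: 0.0233
grasp_force: 87.9
```

{"method": "carry_out", "body": {
  "plan": "0 0 0 0 0 -0.03 0.015;0 0 0 0 0 -0.05 0.015;0 0 0 0 0 -0.05 0.015;0 0 0 0 -0.056 0 0.015;0 0 0 0 -0.056 0 0.015;0 0 0 0 -0.056 0 0.015;0 0 0 0 -0.056 0 0.015;0 0 0 0 -0.056 0 0.015"
}}

```text
t: 4.15
eef_pos: [0.5328, -0.0731, 0.2037]
eef_rot: [[-0.946, 0.323, -0.001], [0.323, 0.946, 0.0], [0.001, -0.0, -1.0]]
force: [0.6, -0.2, -2.8]
finger_gap: 0.0231
grasp_force: 88.8
```

{"method": "carry_out", "body": {
  "plan": "0 0 0 0 0 0 0.015;0 0 0 0 0 0 0.015"
}}

```text
t: 4.4
eef_pos: [0.5338, -0.0717, 0.2039]
eef_rot: [[-0.946, 0.324, -0.001], [0.324, 0.946, 0.0], [0.001, 0.0, -1.0]]
force: [0.4, 0.9, -2.7]
finger_gap: 0.0231
grasp_force: 89.1
```

```bash
python3 - <<'E'
from h import *
i=viewer.camera_info("wrist"); im=viewer.camera("wrist"); cv2.imwrite("pics/w2.png",im)
import pickle; pickle.dump(i,open("w2.pkl","wb")); o=robot.get_obs();print(o["eef_pos"],o["force"],o["finger_gap"])
E
```

```text
[ 0.534  -0.0711  0.204 ] [ 0.0766  0.9055 -2.9123] 0.0230354036045939
```

View pics/w2.png

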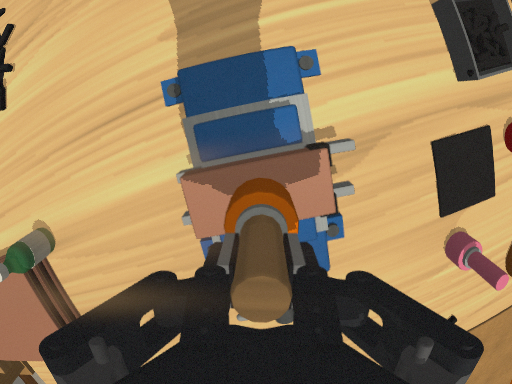

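The mallet is held upright over the blank; the blank corners near (183,175), (328,150) are clear of the fingers. Tapping the middle first.

{"method": "carry_out", "body": {
  "plan": "0 0 0 0 0 0.02 0.015;0 0 0 0 0 0.01 0.015;0 0 0 0 0 0.002 0.015;0 0 0 0 0 0.002 0.015;0 0 0 0 0 0.002 0.015;0 0 0 0 0 0.002 0.015"
}}

```text
t: 5.2
eef_pos: [0.5343, -0.0713, 0.1668]
eef_rot: [[-0.946, 0.323, 0.001], [0.323, 0.946, 0.0], [-0.001, 0.001, -1.0]]
force: [-0.9, 2.5, 1.9]
finger_gap: 0.0235
grasp_force: 89.6
```

{"method": "carry_out", "body": {
  "plan": "0 0 0 0 0 0.002 0.015;0 0 0 0 0 0.002 0.015"
}}

```text
t: 5.45
eef_pos: [0.5342, -0.0717, 0.1624]
eef_rot: [[-0.946, 0.323, 0.001], [0.323, 0.946, -0.0], [-0.001, -0.0, -1.0]]
force: [0.8, 0.7, 3.1]
finger_gap: 0.0234
grasp_force: 89.6
```

{"method": "carry_out", "body": {
  "plan": "0 0 0 0 0 0.001 0.015;0 0 0 0 0 0.001 0.015"
}}

```text
t: 5.7
eef_pos: [0.5344, -0.0719, 0.1617]
eef_rot: [[-0.946, 0.323, 0.002], [0.323, 0.946, -0.001], [-0.002, -0.0, -1.0]]
force: [-2.9, 3.8, 20.9]
finger_gap: 0.0232
grasp_force: 91.1
```

{"method": "carry_out", "body": {
  "plan": "0 0 0 0 0 0.001 0.015;0 0 0 0 0 0.001 0.015"
}}

```text
t: 5.95
eef_pos: [0.5346, -0.0719, 0.1616]
eef_rot: [[-0.946, 0.323, 0.004], [0.323, 0.946, -0.002], [-0.005, -0.0, -1.0]]
force: [-9.5, 3.5, 38.7]
finger_gap: 0.0231
grasp_force: 92.5
```

{"method": "carry_out", "body": {
  "plan": "0 0 0 0 0 -0.015 0.015;0 0 0 0.006 0.0325 0 0.015;0 0 0 0 0 0.008 0.015;0 0 0 0 0 0.003 0.015;0 0 0 0 0 0.002 0.015;0 0 0 0 0 0.001 0.015"
}}

```text
t: 6.7
eef_pos: [0.5389, -0.0392, 0.1617]
eef_rot: [[-0.946, 0.323, 0.002], [0.323, 0.946, -0.0], [-0.002, 0.001, -1.0]]
force: [-9.0, 4.3, 30.1]
finger_gap: 0.0227
grasp_force: 92.1
```

{"method": "carry_out", "body": {
  "plan": "0 0 0 0 0 0.001 0.015;0 0 0 0 0 0 0.015"
}}

```text
t: 6.95
eef_pos: [0.5389, -0.0392, 0.1617]
eef_rot: [[-0.946, 0.323, 0.004], [0.323, 0.946, -0.0], [-0.004, 0.001, -1.0]]
force: [-10.1, 5.9, 31.8]
finger_gap: 0.0233
grasp_force: 93.0
```

{"method": "carry_out", "body": {
  "plan": "0 0 0 0 0 -0.015 0.015;0 0 0 -0.006 -0.0325 0 0.015;0 0 0 -0.006 -0.0325 0 0.015;0 0 0 0 0 0.008 0.015;0 0 0 0 0 0.003 0.015;0 0 0 0 0 0.002 0.015;0 0 0 0 0 0.001 0.015;0 0 0 0 0 0.001 0.015"
}}

```text
t: 7.95
eef_pos: [0.5294, -0.1046, 0.1617]
eef_rot: [[-0.947, 0.323, 0.003], [0.323, 0.947, -0.003], [-0.004, -0.002, -1.0]]
force: [-12.5, -0.7, 36.0]
finger_gap: 0.0234
grasp_force: 92.5
```

{"method": "carry_out", "body": {
  "plan": "0 0 0 0 0 0 0.015;0 0 0 0 0 -0.015 0.015;0 0 0 0.006 0.0325 0 0.015;0 0 0 0 0 0.008 0.015;0 0 0 0 0 0.003 0.015;0 0 0 0 0 0.002 0.015;0 0 0 0 0 0.002 0.015;0 0 0 0 0 0 0.015"
}}

```text
t: 8.95
eef_pos: [0.5343, -0.0713, 0.1617]
eef_rot: [[-0.947, 0.323, 0.004], [0.323, 0.947, 0.0], [-0.004, 0.001, -1.0]]
force: [-9.2, 5.8, 30.7]
finger_gap: 0.0232
grasp_force: 93.3
```

{"method": "carry_out", "body": {
  "plan": "0 0 0 0 0 -0.02 0.015;0 0 0 0 0 -0.035 0.015;0 0 0 0.0043 0.056 0 0.015;0 0 0 0 0.057 0 0.015;0 0 0 0 0.057 0 0.015;0 0 0 0 0.057 0 0.015;0 0 0 0 0.057 0 0.015;0 0 0 0 0 0 0.015"
}}

```text
t: 9.95
eef_pos: [0.6222, 0.2017, 0.2117]
eef_rot: [[-0.948, 0.319, -0.002], [0.319, 0.948, 0.0], [0.002, -0.0, -1.0]]
force: [-0.1, -0.5, -2.9]
finger_gap: 0.023
grasp_force: 89.6
```

```bash
python3 - <<'E'
from h import *
for n in("scene","top"): im=viewer.camera(n); cv2.imwrite(f"pics/{n}3.png",im)
a=cv2.imread("pics/scene3.png")[160:360,200:460]; cv2.imwrite("pics/c3.png",cv2.resize(a,None,fx=3,fy=3,interpolation=cv2.INTER_CUBIC))
o=robot.get_obs();print(o["eef_pos"],o["force"],o["finger_gap"])
E
```

```text
[0.6216 0.1987 0.2123] [ 0.2481  0.5697 -2.4246] 0.022831421506723307
```

View pics/c3.png

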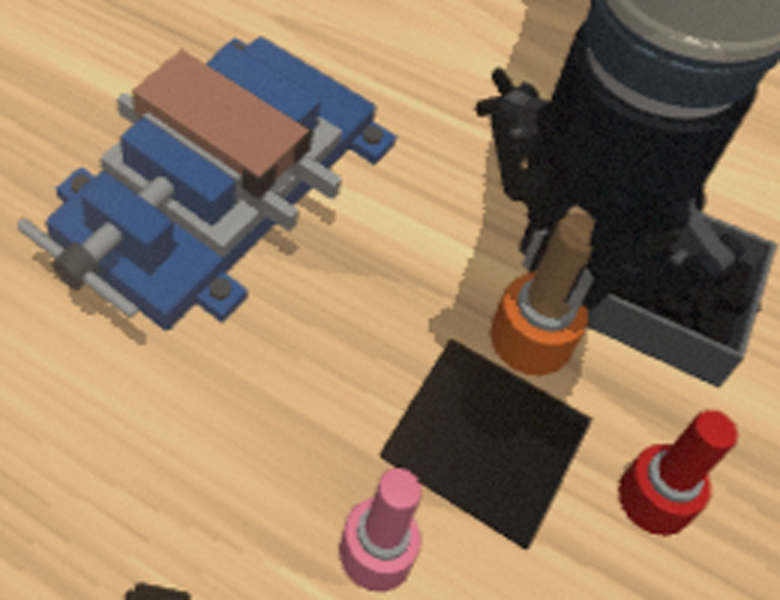

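The crop shows the blank lowered and level, the parallel ends unmoved at (297,212) and (335,180), and the mallet upright above its mat.

{"method": "carry_out", "body": {
  "plan": "0 0 0 0 0 0.05 0.015;0 0 0 0 0 0.05 0.015;0 0 0 0 0 0.026 0.015;0 0 0 0 0 0.005 0.015;0 0 0 0 0 0.003 0.015;0 0 0 0 0 0.002 0.015;0 0 0 0 0 0 0.015"
}}

```text
t: 10.92
eef_pos: [0.6221, 0.1986, 0.0782]
eef_rot: [[-0.946, 0.323, 0.001], [0.323, 0.946, 0.0], [-0.001, 0.001, -1.0]]
force: [-0.4, -0.0, -2.4]
finger_gap: 0.0232
grasp_force: 89.9
```

{"method": "carry_out", "body": {
  "plan": "0 0 0 0 0 0.002 0.015;0 0 0 0 0 0.0015 0.015;0 0 0 0 0 0.001 0.015;0 0 0 0 0 0 0.015"
}}

```text
t: 11.42
eef_pos: [0.622, 0.1988, 0.0748]
eef_rot: [[-0.947, 0.323, 0.002], [0.323, 0.947, 0.0], [-0.002, 0.001, -1.0]]
force: [-3.7, -0.4, 12.2]
finger_gap: 0.0227
grasp_force: 91.5
```

{"method": "carry_out", "body": {
  "plan": "0 0 0 0 0 -0.001 0.015;0 0 0 0 0 0 0.035;0 0 0 0 0 0 0.06;0 0 0 0 0 0 0.085;0 0 0 0 0 0 0.085;0 0 0 0 0 0 0.085;0 0 0 0 0 0 0.085"
}}

```text
t: 12.3
eef_pos: [0.6216, 0.1986, 0.0737]
eef_rot: [[-0.946, 0.323, -0.0], [0.323, 0.946, -0.0], [0.0, -0.0, -1.0]]
force: [-0.8, 0.1, -0.2]
finger_gap: 0.0849
grasp_force: 0.0
```

{"method": "carry_out", "body": {
  "plan": "0 0 0 0 0 -0.02 0.085;0 0 0 0 0 -0.04 0.085;0 0 0 0 0 -0.05 0.085;0 0 0 0 0 -0.03 0.085;0 0 0 0 0 0 0.085;0 0 0 0 0 0 0.085"
}}

```text
t: 13.05
eef_pos: [0.6213, 0.1985, 0.2129]
eef_rot: [[-0.946, 0.323, -0.001], [0.323, 0.946, -0.0], [0.001, -0.001, -1.0]]
force: [0.1, 0.2, -1.0]
finger_gap: 0.0849
grasp_force: 0.0
```

```bash
python3 - <<'E'
from h import *
a=viewer.camera("scene"); cv2.imwrite("pics/scene4.png",a)
cv2.imwrite("pics/c4.png",cv2.resize(a[120:360,130:460],None,fx=2.4,fy=2.4,interpolation=cv2.INTER_CUBIC))
o=robot.get_obs();print(o["t"],o["eef_pos"],o["force"],o["finger_gap"])
E
```

```text
13.1 [0.6212 0.1985 0.2124] [-0.548   0.3854  0.1638] 0.08496847851791071
```

View pics/c4.png

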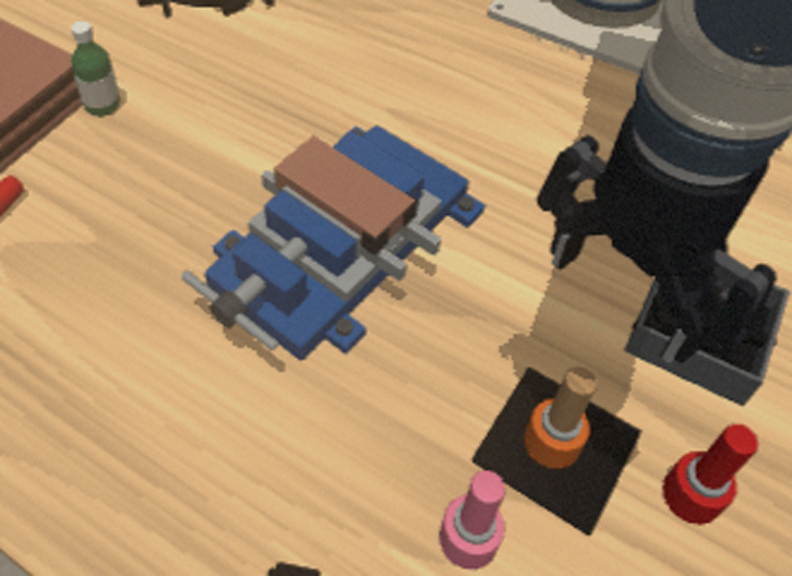

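The mallet stands upright on its mat at (562,430), released; the blank is down at (345,185), and the bottle at (95,75) and the parallels are undisturbed.

```bash
python3 -c "
from rig import robot
print(robot.job_done())"
```

```text
the job is handed in; nothing more can be done
None
```

I tapped the blank down with the orange mallet until it sat level and tight on both parallels, stood the mallet back upright on its mat and let go, then handed the job in at about 13 s; the hand-in gave no verdict.

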